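# Open the tea chest

### The arm

A 7-joint arm with a two-finger parallel gripper is mounted at the origin on a cart in front of the work surface, level with it; the furniture and walls round the work are solid. World frame = base frame: x ahead of the robot, y to its left, z up, the work surface at z = 0. Lengths are in m, angles in rad, forces in N, time in s.
With the tool pointing down it reaches from about 0.4 to 0.85 m from the base axis. Payload 10.4 kg.
Tool frame: the origin (TCP) lies at the very end of the fingers, on their centre line; the grasp point (between the pads) lies 19 mm behind it; z points along the fingers, x is the direction in which the jaws open and shut, and the axes are right-handed (so a half turn about z gives the same grasp; the last joint's range is limited). The gripper opens to 87 mm and grips with 3 to 60 N. Pads are 19 mm wide; open, the fingers measure 117 mm over their backs; the gripper's body (75 mm by 190 mm) begins 51 mm behind the grasp point.
Start: joints at [-1.138, 0.332, -0.065, 1.46, 0.022, 1.35, -0.088], TCP at [0.275, 0.561, 0.223] pointing down, gripper open.
Joint ranges: [-2.6, 2.6], [-0.5, 2.12], [-1.47, 1.34], [0.16, 2.42], [-1.27, 4.41], [0.06, 2.06], [-2.6, 2.6]. Speed limits (rad/s): [2.22, 2.22, 2.79, 2.79, 3.14, 3.14, 3.14].

### API

Orientations are given as a unit quaternion [x, y, z, w].
In Python, from bench import r gives the robot as it stands. The module is installed in compiled form; this text tells all that it offers.
- The arm moves only by the tool carry_out, never from a script. Its argument "commands" is a list that holds one entry, the list of rows, each a list of 7 numbers: the closure in counts, from 0 (fully open) to 255 (shut), then the shift along the tool's x, y, z in units of 25 mm (1.0 is 25 mm), then the turn, a rotation vector about the tool's x, y, z in units of 5 degrees (1.0 is 5 degrees). A call has 1 to 12 rows; each row is the pose to reach, as a shift and turn from the pose measured when the call began, along the tool's axes at that moment; what a row does not reach only later rows make up. A row lasts 1/8 s, in which the tool goes at most 62.5 mm and 10.7 degrees, less where a joint would pass 70% of its speed; a pose out of reach is approached as far as the arm can. A call with a gripper value outside its range is refused whole. The fingers move at their own pace and stop on an object; "grip_force" is the grip in N (left out, the last holds). Time passes only in rows, so rows that repeat a pose let the fingers close. It gives the time, the measured TCP pose, the force and the opening at its end, in the units of the state.
- r.read_state(): the state, without advancing time (a new reading comes with each control period).
- r.camera(name): name is "scene" or "top" or "wrist"; returns the picture (384x512x3 uint8, blue, green, red); there is no depth.
- r.camera_info(name): a dict with "fx", "fy", "cx", "cy" (pixels), "origin" and "rotation" of the camera in the world. Camera axes: x right, y down, z forward; pixel columns grow to the right and rows downward; lengths in m; the calibration is good to about 2 mm. A picture is of the moment at which its call begins: read the wrist's pose just before it. camera_info takes no time and is no camera call; for the wrist camera it gives the pose at the moment of the call.
- r.close_job(): hands the job in, once; it reports no verdict.
The state is a dict: "time": time; "joint_positions": joint angles; "joint_vel": joint speeds; "joint_torque": joint torques, N m; "ee_pos": TCP position; "eef_rot": TCP orientation; "ft_force": force on the tool from outside, world axes, zero at the start; "torque": the same for the moment, N m; "width": finger opening in m.
Only numpy, scipy, OpenCV 4.12 (cv2) and the standard library are available. Lean on these libraries where they do the work, as an engineer would, in place of code of your own. Each camera call takes 0.05 s, during which the arm holds its last target.

### The job

Open the wooden tea chest and leave it open, using only pushes of the fingertips: nothing is to be picked up or pinched. Slide the food tin sideways along the worktop, standing upright, until no part of it is in front of the chest; swing the brass catch on the chest's front to the left, off its stud; then push the lid up from below its front edge and on past upright, so that it falls back and rests wide open by itself. Push gently and leave the chest and everything else where they stand.

Things in the scene. Friction and masses are not known exactly. Their poses are not given: they have to be found in the camera images.
- tea_chest: Loose, heavy (2.2 kg) light wooden tea chest. Origin: under the box's middle, on the worktop; x from its front (robot side) to its back, y to its left, z up. Box 110 mm deep (x), 180 wide (y), 70 high; front wall at x = -55; the 12 mm lid lies on top. Sachets inside reach 58 mm height. Behind and above hangs a wall cabinet: front at world x = 0.60 m, lower edge 0.46 m above the worktop.
- lid (a joint): Opening angle of the lid, rad. 0 = shut. It turns about a horizontal axis along the chest's y, at the box's upper back edge, up and back to a stop at 1.85. Free hinge: below about 1.5 rad it falls shut, beyond it falls back to the stop and stays. The lid (0.26 kg; 1 to 2 N upwards at the front edge lifts it) is a wooden frame with a clear window, flat below. The catch locks it.
- lid_hinge (a point): A fixed point on the lid's hinge line, mid-width: 55 mm behind the chest's middle, 70 mm above the worktop, level with the underside of the shut lid.
- ledge_left (a point): Middle of the underside of the left half of the lid's front overhang (moves with the lid; 122 mm from the hinge line, the outer edge 134 mm). The overhang sticks out 24 mm beyond the box's front wall, its underside 70 mm above the worktop when shut; each half is 42 mm wide (from 48 to 90 mm beside the chest's middle). Between the halves is a 96 mm wide notch, without overhang, for the catch.
- ledge_right (a point): The same for the right half of the overhang.
- catch (a joint): Angle of the swing catch on the front wall, rad. 0 = hook upright over the stud on the lid's front edge (locked). It grows as the top of the catch swings to the chest's left (+y of the chest), about the pivot, to a stop at 1.75. The hook is clear of the stud beyond 0.35. Light friction holds it wherever it is left; under 1 N at the knob moves it.
- catch_pivot (a point): Pivot of the catch, on the front wall: in the chest's middle, 38 mm above the worktop.
- catch_knob (a point): Middle of the catch's finger knob: a brass pin, 12 mm thick at its end (7 mm next to the wall), pointing straight out from the front wall, 30 mm above and 8 mm left of the pivot when locked. It ends 26 mm out from the wall; this point is 21 mm out. The stud (5 mm thick, 75 mm above the worktop, in the middle) sticks out 9 mm; the hook 8 mm, and reaches 8 mm right of the middle.
- tin: Food tin with a green wrapper, a plain cylinder 75 mm in diameter and 58 mm tall, about 0.25 kg, standing loose on the worktop close in front of the catch. Origin: middle of its underside, z axis up. Push it low, in its lower half. The freer worktop is on the right of the chest; on the left stand the salt shaker and, behind it, the red dish drainer (fixed, 115 mm high).
- spice_jar: Bystander: spice jar with a white cap, 44 mm in diameter, 109 mm tall, standing at the chest's right end. Origin: middle of its underside.
- spread_jar: Bystander: brown jar with a white cap, 50 mm in diameter, 90 mm tall, standing behind the chest. Origin: middle of its underside.
- salt_shaker: Bystander: white salt shaker, 44 mm in diameter, 90 mm tall, left of the work, in front of the dish drainer. Origin: middle of its underside.
- carafe: Bystander: glass carafe with a black handle and cap, 145 x 122 x 124 mm, farther left of the work. Origin: middle of its underside.
Things that resemble listed ones, but are neither listed nor needed, are in the scene too. Of the things that look like the tin, the larger one is meant.

How it is judged:
On the way, in this order (a step that is already met when the one before it is completed fails the run):
1. the catch is swung off the stud (value of joint catch above 0.4 rad), for 0.1 s.
2. the lid is past its balance point (value of joint lid above 1.6 rad), for 0.1 s.
At the end, for the whole second after the job is handed in: The lid rests at its stop (beyond 1.78 rad), the catch is off the stud (beyond 0.4 rad), the food tin stands upright on the worktop beside the chest's front (its middle more than 122 mm from the chest's middle, sideways), the chest and the four bystanders stand within 30 mm of where they were (value of joint lid above 1.78 rad and velocity of joint lid below 0.1 rad/s and value of joint catch above 0.4 rad and (y of tin in the frame of tea_chest below -0.122 m or y of tin in the frame of tea_chest above 0.122 m) and angle between tin's own z axis and vertical below 0.1 rad and height (world z) of tin below 0.006 m and linear speed of tin below 0.02 m/s and distance of each of tea_chest, spice_jar, spread_jar, salt_shaker, carafe from where it was at the start of the episode below 0.03 m and angle between tea_chest's own z axis and vertical below 0.05 rad); the robot touches nothing.
It fails at once if the food tin is picked up or knocked over (height (world z) of tin above 0.015 m or angle between tin's own z axis and vertical above 0.5 rad).
It fails at once if the food tin or any part of the chest is pinched or pushed hard (over 30 N) (contact force between the fingers and tin above 30 N or contact force between the fingers and tea_chest above 30 N).
It fails at once if the chest is lifted, tipped or shoved (height (world z) of tea_chest above 0.012 m or angle between tea_chest's own z axis and vertical above 0.15 rad or distance of tea_chest from where it was at the start of the episode above 0.05 m).
It fails at once if a bystander is knocked over (angle between any of spice_jar, spread_jar, salt_shaker, carafe's own z axis and vertical above 0.5 rad).
It also fails if it takes over 69 s, if anything falls off the work surface, if the arm or the gripper's body presses on something with over 40 N, if the wrist force passes 120 N, or if a joint passes its speed limit or range.

## Working session

There is one attempt and no reset: what is moved stays moved. The work goes in short steps, Python scripts to look and compute and a tool call to move; the robot and the scene stay as the last step left them, time stands still between calls to the robot, and variables do not carry over. Pictures are saved under pics/ and viewed, and the job is handed in when it is done.

Besides the shell and the picture viewer there is one more tool, called as a command line: name --argument value ..., lists and objects as JSON in quotes. carry_out: Moves the arm, as the interface text tells. Its arguments: {"type":"object","properties":{"commands":{"type":"array"},"grip_force":{"type":"number"}},"required":["commands"]}

```bash
mkdir -p pics; ls; python3 - <<'E'
from bench import r
import cv2
print(r.read_state())
for n in ["scene","top","wrist"]:
    im=r.camera(n); cv2.imwrite(f"pics/{n}0.png",im)
    print(n,r.camera_info(n))
E
```

```text
pics
{'time': 0.0, 'joint_positions': array([-1.13755941,  0.33287533, -0.06470586,  1.46095526,  0.02161061,
        1.34989694, -0.08850055]), 'joint_vel': array([-1.70719911e-03,  2.42759497e-04, -1.43508991e-04, -3.69511255e-04,
        4.27170416e-05, -1.43002672e-04, -1.11790444e-03]), 'joint_torque': array([-1.16248997e-03, -6.23257756e+01,  2.37811042e-02, -3.89903247e+01,
       -6.14690362e-02,  3.96191992e-02,  1.38557498e-04]), 'ee_pos': array([0.27496621, 0.56082671, 0.22174515]), 'eef_rot': array([ 8.48583377e-01,  5.29061182e-01, -5.89659233e-04,  4.12204497e-04]), 'ft_force': array([ 1.03699667, -0.38968603, -0.89058482]), 'torque': array([-0.00746113,  0.01494813,  0.06922149]), 'width': 0.08693084787664139}
scene {'fx': 404.95222087314755, 'fy': 404.95222087314755, 'cx': 255.18913941971277, 'cy': 192.74237079363587, 'origin': array([-0.42770506, -0.51545155,  0.7448817 ]), 'rotation': array([ 0.73005651, -0.48206076,  0.25558145, -0.41147665])}
top {'fx': 461.68144884591146, 'fy': 461.68144884591146, 'cx': 255.33252475744035, 'cy': 199.0763801753554, 'origin': array([ 0.25532062, -0.07983594,  1.4187729 ]), 'rotation': array([ 0.70911996, -0.69810505,  0.07096242, -0.06901127])}
wrist {'fx': 339.56716888439314, 'fy': 339.56716888439314, 'cx': 255.49776935086257, 'cy': 184.60967714604763, 'origin': array([0.21540441, 0.59066347, 0.38490404]), 'rotation': array([0.84235619, 0.52494659, 0.06441941, 0.10352424])}
```

View pics/scene0.png

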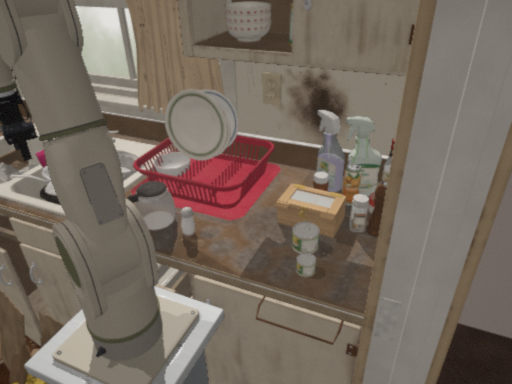

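View pics/top0.png

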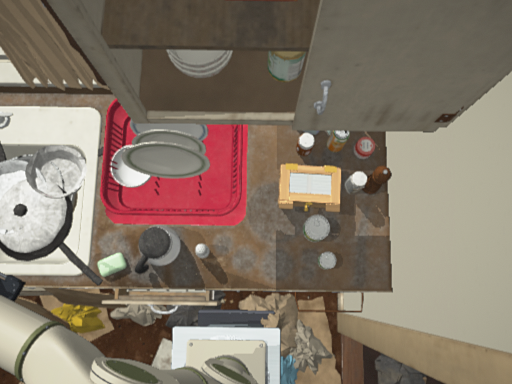

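View pics/wrist0.png

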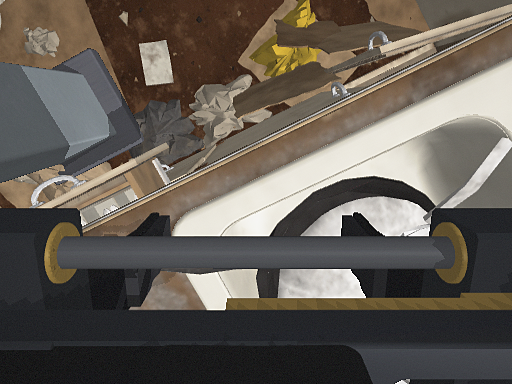

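```bash
cat > h.py <<'E'
import numpy as np, cv2
from scipy.spatial.transform import Rotation as R
from bench import r
def K(i): return np.array([[i['fx'],0,i['cx']],[0,i['fy'],i['cy']],[0,0,1]])
def ray(i,u,v):
    d=np.array([(u-i['cx'])/i['fx'],(v-i['cy'])/i['fy'],1.0]); return i['origin'],R.from_quat(i['rotation']).apply(d)
def onz(n,u,v,z,i=None):
    i=i or r.camera_info(n); o,d=ray(i,u,v); return o+d*(z-o[2])/d[2]
def proj(n,p,i=None):
    i=i or r.camera_info(n); c=R.from_quat(i['rotation']).inv().apply(np.atleast_2d(p)-i['origin']); return np.c_[c[:,0]/c[:,2]*i['fx']+i['cx'],c[:,1]/c[:,2]*i['fy']+i['cy']]
def tri(a,ua,b,ub):
    A=[];y=[]
    o1,d1=ray(r.camera_info(a),*ua);o2,d2=ray(r.camera_info(b),*ub)
    d1/=np.linalg.norm(d1);d2/=np.linalg.norm(d2)
    M=sum(np.eye(3)-np.outer(d,d) for d in(d1,d2)); q=sum((np.eye(3)-np.outer(d,d))@o for o,d in((o1,d1),(o2,d2)))
    return np.linalg.solve(M,q)
E
python3 - <<'E'
import cv2
a=cv2.imread('pics/top0.png')[120:280,240:400]; cv2.imwrite('pics/topc.png',cv2.resize(a,(800,800),interpolation=cv2.INTER_CUBIC)[:600])
a=cv2.imread('pics/top0.png')[130:250,260:400]; cv2.imwrite('pics/topc.png',cv2.resize(a,(700,600),interpolation=cv2.INTER_CUBIC))
a=cv2.imread('pics/scene0.png')[165:285,250:400]; cv2.imwrite('pics/scc.png',cv2.resize(a,(750,600),interpolation=cv2.INTER_CUBIC))
E
```

```text
(no output)
```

View pics/topc.png

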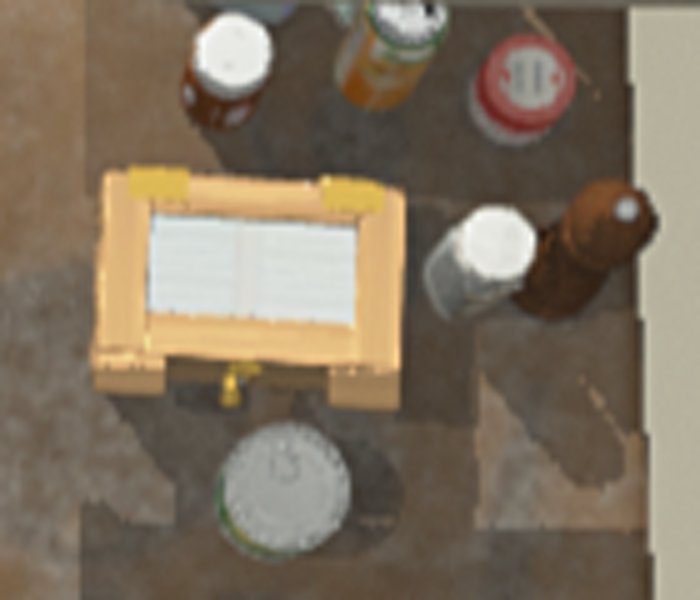

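View pics/scc.png

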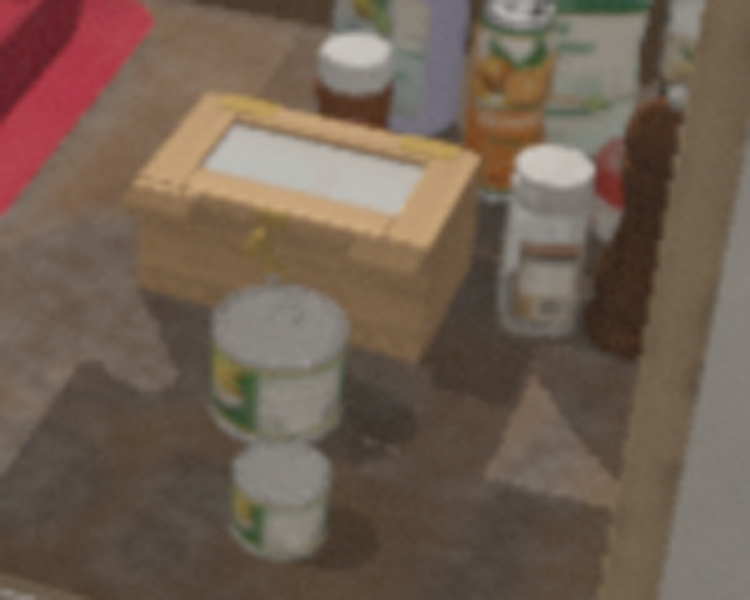

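```bash
python3 - <<'E'
from h import *
np.set_printoptions(precision=4,suppress=True)
T=lambda x,y:(260+x/5,130+y/5)
S=lambda x,y:(250+x/5,165+y/5)
bl,br=T(104,172),T(406,188); fl,fr=T(93,360),T(400,375)
for p in(bl,br,fl,fr,T(95,392),T(400,408)): print('top',p,onz('top',*p,0.082))
for n,p in dict(BL=S(210,95),BR=S(480,152),FLout=S(133,188),FRout=S(415,262)).items(): print('sc',n,onz('scene',*p,0.082))
print('tri BL',tri('top',bl,'scene',S(210,95)),'BR',tri('top',br,'scene',S(480,152)))
# tin top
print('tin top',onz('top',*T(286,487),0.058),onz('scene',*S(279,330),0.058))
print('small tin scene',onz('scene',*S(281,470),0.04), onz('top',328,260,0.04))
print('spice cap',onz('top',*T(499,243),0.109),onz('scene',*S(555,165),0.109))
print('spread cap',onz('top',*T(233,52),0.09),onz('scene',*S(356,50),0.09))
print('salt',onz('top',201,249,.09),onz('scene',186,211,.09))
print('knob',onz('top',*T(231,395),0.068),onz('scene',*S(257,240),.068))
print('drainer corner',onz('top',247,222,.115),'counter front',onz('top',390,291,0),onz('top',390,130,0))
print('mill', onz('top',*T(625,208),.2))
E
```

```text
top (280.8, 164.4) [ 0.6312 -0.1562  0.082 ]
top (341.2, 167.6) [ 0.6243 -0.3373  0.082 ]
top (278.6, 202.0) [ 0.5162 -0.1502  0.082 ]
top (340.0, 205.0) [ 0.5101 -0.3313  0.082 ]
top (279.0, 208.4) [ 0.4971 -0.1515  0.082 ]
top (340.0, 211.6) [ 0.4904 -0.3309  0.082 ]
sc BL [ 0.6252 -0.1605  0.082 ]
sc BR [ 0.6217 -0.3342  0.082 ]
sc FLout [ 0.5071 -0.1541  0.082 ]
sc FRout [ 0.4958 -0.3271  0.082 ]
tri BL [ 0.633  -0.1572  0.0768] BR [ 0.6236 -0.3356  0.0817]
tin top [ 0.4459 -0.2666  0.058 ] [ 0.4384 -0.2675  0.058 ]
small tin scene [ 0.3483 -0.2984  0.04  ] [ 0.3513 -0.3001  0.04  ]
spice cap [ 0.5844 -0.3858  0.109 ] [ 0.5811 -0.3843  0.109 ]
spread cap [ 0.7052 -0.2332  0.09  ] [ 0.7011 -0.2337  0.09  ]
salt [0.3736 0.0723 0.09  ] [0.3589 0.0662 0.09  ]
knob [ 0.4991 -0.2332  0.068 ] [ 0.5026 -0.233   0.068 ]
drainer corner [ 0.4502 -0.0587  0.115 ] counter front [ 0.264  -0.4922  0.    ] [ 0.7754 -0.5138  0.    ]
mill [ 0.5824 -0.4339  0.2   ]
```

```bash
cat >> h.py <<'E'
CH=np.array([0.572,-0.2445]); CY=-0.035
def chest(x,y,z=0):
    c,s=np.cos(CY),np.sin(CY); return np.array([CH[0]+c*x-s*y,CH[1]+s*x+c*y,z])
def Rt(psi,alpha):  # psi deg jaw yaw (tool x), alpha tilt forward deg about tool x
    p=np.deg2rad(psi);c,s=np.cos(p),np.sin(p)
    return R.from_matrix(np.array([[c,s,0],[s,-c,0],[0,0,-1]]))*R.from_rotvec([np.deg2rad(alpha),0,0])
def row(p,psi,alpha):
    st=r.read_state(); R0=R.from_quat(st['eef_rot'])
    d=R0.inv().apply(np.array(p)-st['ee_pos'])/0.025
    t=(R0.inv()*Rt(psi,alpha)).as_rotvec(degrees=True)/5
    return np.round(np.r_[d,t],2)
def where():
    st=r.read_state(); m=R.from_quat(st['eef_rot']).as_matrix()
    c,s=np.cos(CY),np.sin(CY); d=st['ee_pos'][:2]-CH
    print('t%.2f'%st['time'],'p',st['ee_pos'].round(4),'chest',np.round([c*d[0]+s*d[1],-s*d[0]+c*d[1]],4),'tx',m[:,0].round(3),'tz',m[:,2].round(3),'f',st['ft_force'].round(2),'q',st['joint_positions'].round(3),'w',round(st['width'],4))
E
python3 - <<'E'
from h import *
where()
print(row([.42,.15,.25],-14,0).tolist(), row([.443,-.185,.15],-92,0).tolist())
E
```

```text
t0.15 p [0.275  0.5609 0.2219] chest [-0.325   0.7945] tx [ 0.44   0.898 -0.001] tz [-0.    -0.001 -1.   ] f [-0.53 -0.96 -0.44] q [-1.138  0.333 -0.065  1.461  0.022  1.35  -0.088] w 0.087
[-12.21, 12.44, -1.11, 0.01, 0.01, 15.58] [-23.83, 19.17, 2.91, 0.02, 0.0, 31.18]
```

carry_out --commands '[[[255,-2,2,-1.1,0,0,2],[255,-4,4,-1.1,0,0,4],[255,-6,6,-1.1,0,0,6],[255,-8,8,-1.1,0,0,8],[255,-10,10,-1.1,0,0,10],[255,-12,12.4,-1.1,0,0,12],[255,-12.2,12.4,-1.1,0,0,14],[255,-12.2,12.4,-1.1,0,0,15.6],[255,-12.2,12.4,-1.1,0,0,15.6]]]' --grip_force 5

```text
time: 1.27
ee_pos: [0.4191, 0.1503, 0.2498]
eef_rot: [0.992, -0.123, -0.0, 0.0]
ft_force: [0.1, 1.1, 0.2]
width: 0.0056
```

```bash
python3 - <<'E'
from h import *
where()
print(row([.443,-.18,.15],-92,0).tolist())
E
```

```text
t1.27 p [0.4191 0.1503 0.2498] chest [-0.1666  0.3892] tx [ 0.97  -0.244 -0.   ] tz [-0.001 -0.001 -1.   ] f [0.09 1.14 0.24] q [-0.754 -0.101  0.288  1.878  0.03   1.361 -0.72 ] w 0.0056
[4.15, 12.57, 4.0, 0.01, -0.0, 15.57]
```

carry_out --commands '[[[255,0.6,2,0.5,0,0,2],[255,1.2,4,1,0,0,4],[255,1.8,6,1.5,0,0,6],[255,2.6,8,2,0,0,8],[255,3.2,10,2.5,0,0,10],[255,3.9,12,3,0,0,12],[255,4.1,12.6,3.5,0,0,14],[255,4.1,12.6,4,0,0,15.6],[255,4.1,12.6,4,0,0,15.6],[255,4.1,12.6,4,0,0,15.6]]]'

```text
time: 2.52
ee_pos: [0.442, -0.1795, 0.1503]
eef_rot: [-0.696, 0.718, -0.0, -0.0]
ft_force: [0.0, -0.3, 0.5]
width: 0.0004
```

```bash
python3 - <<'E'
from h import *
where()
print(row([.443,-.18,.022],-92,0).tolist())
for n in ["wrist","top","scene"]: cv2.imwrite(f"pics/{n}1.png",r.camera(n))
E
```

```text
t2.52 p [ 0.442  -0.1795  0.1503] chest [-0.1322  0.0604] tx [-0.031 -1.     0.001] tz [-0.    -0.001 -1.   ] f [ 0.01 -0.26  0.53] q [-0.369  0.049  0.685  1.964 -0.033  1.14  -1.272] w 0.0004
[0.01, -0.04, 5.13, 0.0, -0.01, 0.05]
```

View pics/wrist1.png

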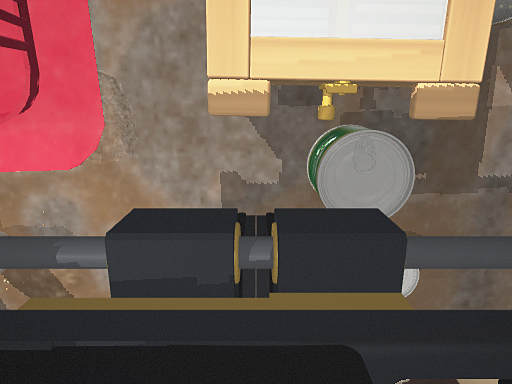

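View pics/scene1.png

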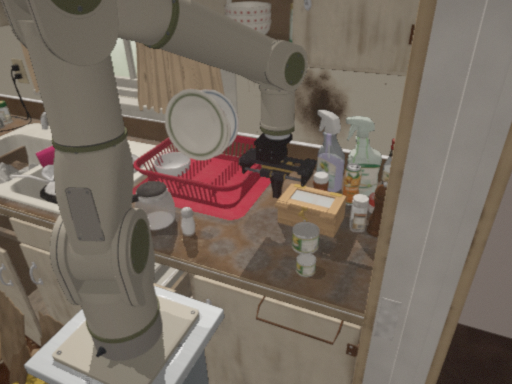

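```bash
python3 - <<'E'
from h import *
np.set_printoptions(precision=4,suppress=True)
i=r.camera_info('wrist')
im=cv2.imread('pics/wrist1.png')
for n,u,v,z in [('ledgeL outer L',208,115,.07),('ledgeL outer R',270,115,.07),('ledgeR outer L',411,117,.07),('ledgeR outer R',476,119,.07),('ledgeL top front L',208,79,.082),('R',479,82,.082),('knob end',326,115,.068),('stud/hook',342,87,.075)]:
    p=onz('wrist',u,v,z,i); c,s=np.cos(CY),np.sin(CY); d=p[:2]-CH
    print(n,p,'chest',[c*d[0]+s*d[1],-s*d[0]+c*d[1]])
g=cv2.cvtColor(im,cv2.COLOR_BGR2HSV); 
# tin top ellipse by points
pts=np.array([(414,178),(365,222),(318,185),(366,132),(400,143),(332,147),(405,205)])
e=cv2.fitEllipse(pts.astype(np.float32)); print(e); print(onz('wrist',*e[0],.058,i))
E
```

```text
ledgeL outer L [ 0.4981 -0.1476  0.07  ] chest [np.float64(-0.07727166470465345), np.float64(0.09421050853050568)]
ledgeL outer R [ 0.4966 -0.1912  0.07  ] chest [np.float64(-0.07724656763902958), np.float64(0.05062019125873075)]
ledgeR outer L [ 0.4918 -0.2903  0.07  ] chest [np.float64(-0.07856964054194873), np.float64(-0.048623574566460194)]
ledgeR outer R [ 0.4888 -0.3362  0.07  ] chest [np.float64(-0.07992690567548465), np.float64(-0.09456647651783427)]
ledgeL top front L [ 0.5215 -0.1509  0.082 ] chest [np.float64(-0.05372743550482497), np.float64(0.0917831274509173)]
R [ 0.5135 -0.3276  0.082 ] chest [np.float64(-0.055511993403025095), np.float64(-0.08510167812090493)]
knob end [ 0.4951 -0.2309  0.068 ] chest [np.float64(-0.07731197484514143), np.float64(0.010852760799157837)]
stud/hook [ 0.5137 -0.24    0.075 ] chest [np.float64(-0.058461142565444345), np.float64(0.002420311714097677)]
((366.476806640625, 177.2514190673828), (90.08760070800781, 97.48635864257812), 77.60460662841797)
[ 0.4464 -0.2649  0.058 ]
```

carry_out --commands '[[[255,0,-0.2,1.5,0,0,0],[255,0,-0.2,3,0,0,0],[255,0,-0.2,4.2,0,0,0],[255,0,-0.2,5,0,0,0],[255,0.2,-0.2,5.1,0,0,0],[255,0.6,-0.2,5.1,0,0,0],[255,0.9,-0.2,5.1,0,0,0],[255,1.2,-0.2,5.1,0,0,0],[255,1.4,-0.2,5.1,0,0,0],[255,1.7,-0.2,5.1,0,0,0],[255,2.0,-0.2,5.1,0,0,0],[255,2.3,-0.2,5.1,0,0,0]]]'

```text
time: 4.18
ee_pos: [0.4453, -0.2378, 0.0231]
eef_rot: [-0.695, 0.719, -0.0, 0.0]
ft_force: [0.4, 4.4, 4.4]
width: 0.0003
```

```bash
python3 - <<'E'
from h import *
where()
for n in ["wrist","top","scene"]: cv2.imwrite(f"pics/{n}2.png",r.camera(n))
a=cv2.imread('pics/scene2.png')[145:285,230:400]
b=cv2.imread('pics/wrist2.png')
cv2.imwrite('pics/m2.png',np.hstack([cv2.resize(a,(437,360)),cv2.resize(b,(363,360))]))
E
```

```text
t4.17 p [ 0.4453 -0.2378  0.0231] chest [-0.1269  0.0022] tx [-0.034 -0.999  0.   ] tz [ 0.001 -0.    -1.   ] f [0.39 4.36 4.42] q [-0.186  0.337  0.67   2.01  -0.269  0.881 -0.975] w 0.0003
```

View pics/m2.png

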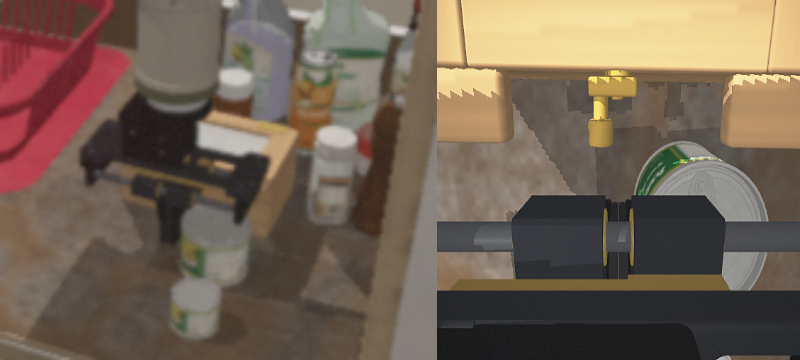

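carry_out --commands '[[[255,0.3,0,0,0,0,0],[255,0.6,0,0,0,0,0],[255,1.0,0,0,0,0,0],[255,1.3,0,0,0,0,0],[255,1.6,0,0,0,0,0],[255,2.0,0,0,0,0,0],[255,2.3,0,0,0,0,0],[255,2.6,0,0,0,0,0],[255,3.0,0,0,0,0,0],[255,3.3,0,0,0,0,0],[255,3.7,0,0,0,0,0],[255,4.0,0,0,0,0,0]]]'

```text
time: 5.82
ee_pos: [0.4412, -0.3392, 0.0231]
eef_rot: [-0.695, 0.719, -0.001, -0.001]
ft_force: [-0.5, 0.7, -0.0]
width: 0.0003
```

```bash
python3 - <<'E'
from h import *
where()
for n in ["wrist","top","scene"]: cv2.imwrite(f"pics/{n}3.png",r.camera(n))
a=cv2.imread('pics/scene3.png')[145:285,230:400]
b=cv2.imread('pics/wrist3.png')
cv2.imwrite('pics/m3.png',np.hstack([cv2.resize(a,(437,360)),cv2.resize(b,(363,360))]))
E
```

```text
t5.83 p [ 0.4412 -0.3392  0.0231] chest [-0.1274 -0.0992] tx [-0.035 -0.999  0.002] tz [ 0.    -0.002 -1.   ] f [-0.46  0.72 -0.05] q [ 0.021  0.451  0.667  1.878 -0.342  0.928 -0.759] w 0.0003
```

View pics/m3.png

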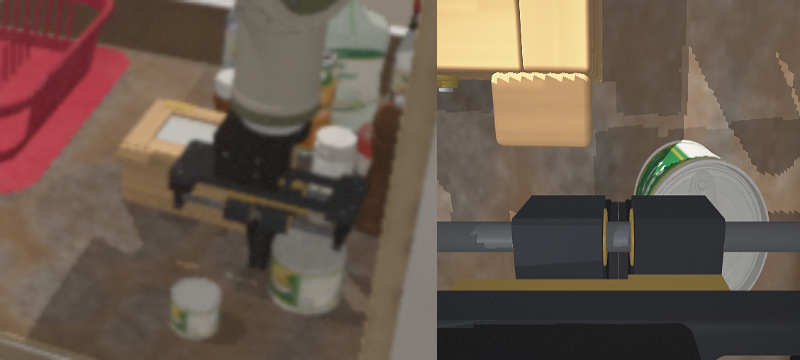

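```bash
python3 - <<'E'
from h import *
print(row(chest(-.080,-.028,.13),-92,0).tolist(),row(chest(-.080,-.028,.042),-92,0).tolist(),row(chest(-.08,.011,.042),-92,0).tolist())
E
```

```text
[-2.84, -1.9, -4.28, -0.0, -0.02, -0.01] [-2.85, -1.9, -0.76, -0.0, -0.02, -0.01] [-4.41, -1.9, -0.76, -0.0, -0.02, -0.01]
```

carry_out --commands '[[[255,-0.4,0,0,0,0,0],[255,-0.8,0,-1.5,0,0,0],[255,-1.2,0,-3.2,0,0,0],[255,-2,-0.8,-4.3,0,0,0],[255,-2.85,-1.9,-4.3,0,0,0],[255,-2.85,-1.9,-4.3,0,0,0],[255,-2.85,-1.9,-3,0,0,0],[255,-2.85,-1.9,-1.6,0,0,0],[255,-2.85,-1.9,-0.75,0,0,0],[255,-2.85,-1.9,-0.75,0,0,0]]]'

```text
time: 7.22
ee_pos: [0.4893, -0.2691, 0.0403]
eef_rot: [-0.694, 0.72, 0.001, -0.002]
ft_force: [-0.7, 0.6, 0.3]
width: 0.0004
```

```bash
python3 - <<'E'
from h import *
where()
for n in ["wrist","top","scene"]: cv2.imwrite(f"pics/{n}4.png",r.camera(n))
a=cv2.imread('pics/scene4.png')[145:285,230:400]
b=cv2.imread('pics/wrist4.png')
cv2.imwrite('pics/m4.png',np.hstack([cv2.resize(a,(437,360)),cv2.resize(b,(363,360))]))
E
```

```text
t7.22 p [ 0.4893 -0.2691  0.0403] chest [-0.0817 -0.0275] tx [-0.036 -0.999  0.001] tz [-0.003 -0.001 -1.   ] f [-0.68  0.55  0.35] q [-0.127  0.427  0.66   1.859 -0.311  0.964 -0.937] w 0.0004
```

View pics/m4.png

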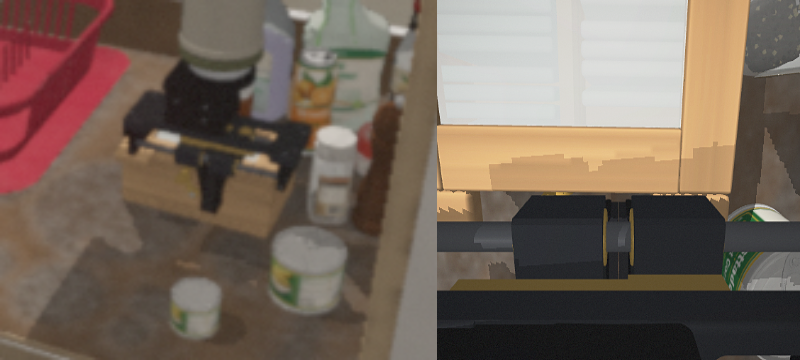

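carry_out --commands '[[[255,-0.2,0,0,0,0,0],[255,-0.4,0,0,0,0,0],[255,-0.55,0,0,0,0,0],[255,-0.7,0,0,0,0,0],[255,-0.85,0,0,0,0,0],[255,-1.0,0,0,0,0,0],[255,-1.15,0,0,0,0,0],[255,-1.3,0,0,0,0,0],[255,-1.45,0,0,0,0,0],[255,-1.45,0,0,0,0,0]]]'

```text
time: 8.62
ee_pos: [0.4928, -0.2333, 0.0426]
eef_rot: [-0.694, 0.72, -0.001, -0.0]
ft_force: [0.0, 0.3, 0.0]
width: 0.0008
```

```bash
python3 - <<'E'
from h import *
where()
print(row(chest(-.13,-.03,.13),-92,0).tolist())
E
```

```text
t8.62 p [ 0.4928 -0.2333  0.0426] chest [-0.0795  0.0084] tx [-0.036 -0.999  0.002] tz [ 0.001 -0.002 -1.   ] f [0.   0.27 0.03] q [-0.199  0.389  0.66   1.896 -0.288  0.95  -1.013] w 0.0008
[1.55, 2.01, -3.49, -0.01, -0.03, -0.01]
```

carry_out --commands '[[[255,0.4,0,0,0,0,0],[255,0.8,1,0,0,0,0],[255,1.2,2,-1.5,0,0,0],[255,1.5,3,-3,0,0,0],[255,1.5,3,-4,0,0,0],[255,1.5,3,-4,0,0,0]]]'

```text
time: 9.38
ee_pos: [0.4172, -0.2692, 0.1444]
eef_rot: [-0.694, 0.72, -0.003, 0.001]
ft_force: [0.9, -0.4, 0.4]
width: 0.0006
```

```bash
python3 - <<'E'
from h import *
where()
for n in ["wrist","top","scene"]: cv2.imwrite(f"pics/{n}5.png",r.camera(n))
a=cv2.imread('pics/scene5.png')[145:285,230:400]
b=cv2.imread('pics/wrist5.png')
cv2.imwrite('pics/m5.png',np.hstack([cv2.resize(a,(437,360)),cv2.resize(b,(363,360))]))
E
```

```text
t9.38 p [ 0.4172 -0.2692  0.1444] chest [-0.1539 -0.0301] tx [-0.037 -0.999  0.003] tz [ 0.005 -0.003 -1.   ] f [ 0.88 -0.36  0.36] q [-0.229  0.112  0.763  1.933 -0.086  1.123 -1.041] w 0.0006
```

View pics/m5.png

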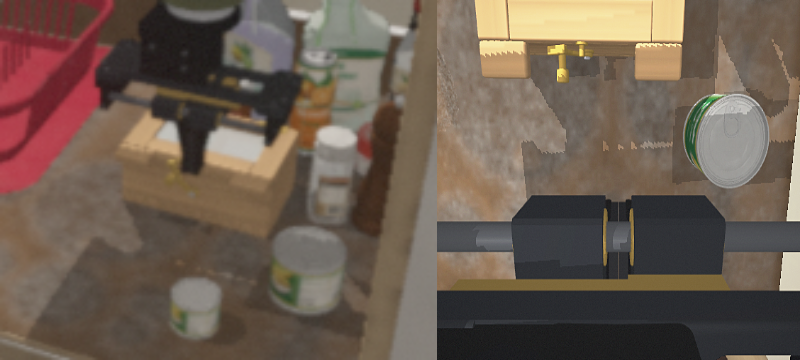

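```bash
python3 - <<'E'
import cv2,numpy as np
a=cv2.imread('pics/wrist5.png')[20:100,50:350]
b=cv2.imread('pics/scene5.png')[180:240,260:340]
cv2.imwrite('pics/m5b.png',np.vstack([cv2.resize(a,(750,200),interpolation=2),cv2.resize(b,(750,400),interpolation=2)]))
E
```

```text
(no output)
```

View pics/m5b.png

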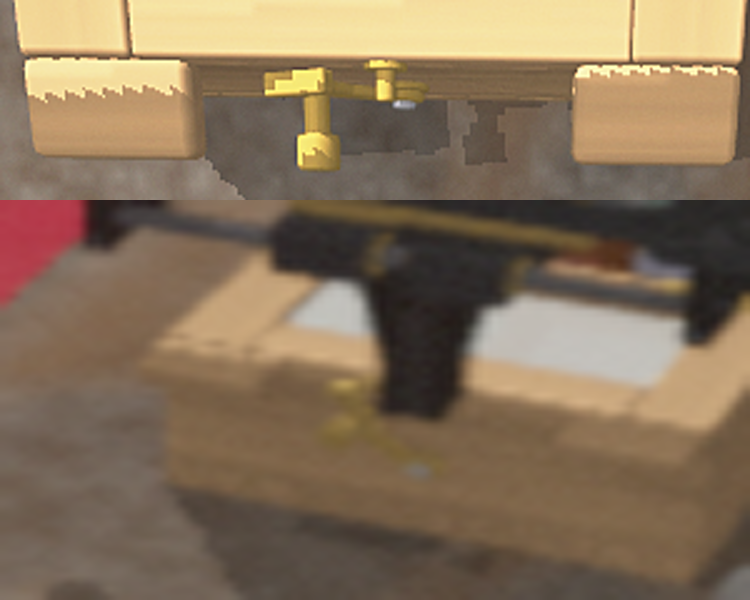

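```bash
python3 - <<'E'
from h import *
print(row(chest(-.13,-.066,.13),-92,40).tolist())
E
```

```text
[1.48, -1.0, 0.48, 8.0, -0.03, -0.0]
```

carry_out --commands '[[[255,0.5,-0.2,0.1,2,0,0],[255,1,-0.5,0.2,4,0,0],[255,1.5,-0.8,0.4,6,0,0],[255,1.5,-1,0.5,8,0,0],[255,1.5,-1,0.5,8,0,0]]]'

```text
time: 10.15
ee_pos: [0.4378, -0.3055, 0.1273]
eef_rot: [-0.652, 0.677, -0.245, 0.237]
ft_force: [0.4, -0.5, -0.2]
width: 0.0005
```

```bash
python3 - <<'E'
from h import *
where()
for n in ["wrist","scene"]: cv2.imwrite(f"pics/{n}6.png",r.camera(n))
a=cv2.imread('pics/scene6.png')[145:285,230:400]
b=cv2.imread('pics/wrist6.png')
cv2.imwrite('pics/m6.png',np.hstack([cv2.resize(a,(437,360)),cv2.resize(b,(363,360))]))
E
```

```text
t10.15 p [ 0.4378 -0.3055  0.1273] chest [-0.132  -0.0657] tx [-0.038 -0.999 -0.001] tz [ 0.641 -0.023 -0.767] f [ 0.4  -0.5  -0.18] q [-0.324 -0.239  1.109  2.334 -0.601  0.476 -0.302] w 0.0005
```

View pics/m6.png

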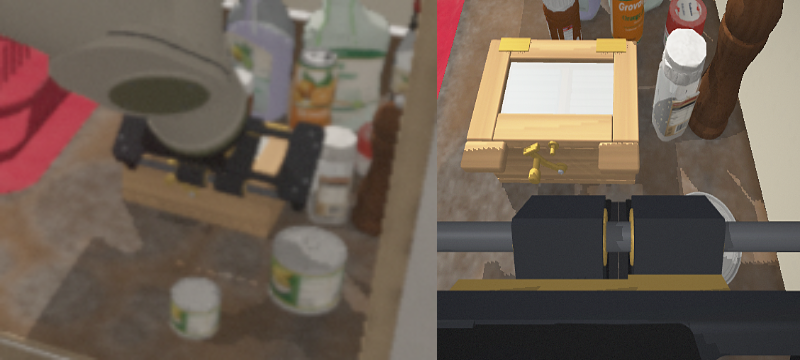

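```bash
python3 - <<'E'
from h import *
print(row(chest(-.115,-.066,.05),-92,40).tolist(),row(chest(-.0735,-.066,.043),-92,40).tolist())
E
```

```text
[0.01, 1.57, 2.82, 0.02, -0.01, 0.0] [0.01, 0.48, 4.1, 0.02, -0.01, 0.0]
```

carry_out --commands '[[[255,0,0.6,1,0,0,0],[255,0,1.2,2,0,0,0],[255,0,1.6,2.8,0,0,0],[255,0,1.6,2.8,0,0,0],[255,0,1.3,3.2,0,0,0],[255,0,0.9,3.6,0,0,0],[255,0,0.5,4.1,0,0,0],[255,0,0.5,4.1,0,0,0]]]'

```text
time: 11.25
ee_pos: [0.4835, -0.3113, 0.0449]
eef_rot: [-0.661, 0.673, -0.244, 0.222]
ft_force: [-0.5, 0.3, -1.1]
width: 0.0004
```

```bash
python3 - <<'E'
from h import *
where()
for n in ["wrist","scene"]: cv2.imwrite(f"pics/{n}7.png",r.camera(n))
a=cv2.imread('pics/scene7.png')[145:285,230:400]
b=cv2.imread('pics/wrist7.png')
cv2.imwrite('pics/m7.png',np.hstack([cv2.resize(a,(437,360)),cv2.resize(b,(363,360))]))
E
```

```text
t11.25 p [ 0.4835 -0.3113  0.0449] chest [-0.0861 -0.0699] tx [-0.026 -0.999  0.023] tz [ 0.623 -0.035 -0.782] f [-0.46  0.26 -1.14] q [ 0.854  0.197 -0.128  2.255 -1.235  0.402  0.247] w 0.0004
```

View pics/m7.png

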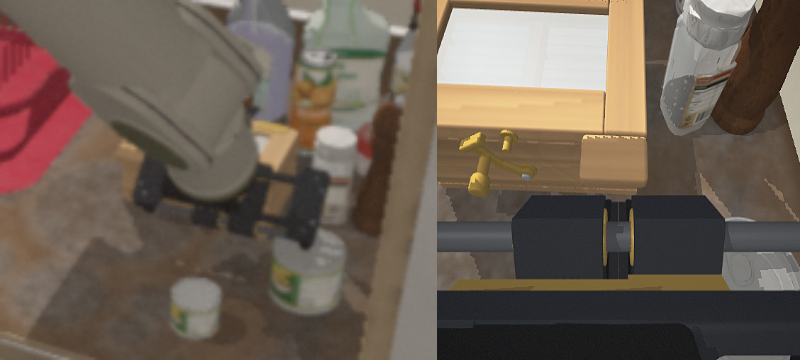

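```bash
python3 - <<'E'
from h import *
print(row(chest(-.0735,-.066,.043),-92,40).tolist(),row(chest(-.0735,-.066,.043),-92,35).tolist())
E
```

```text
[-0.16, -0.38, 0.37, 0.29, -0.14, 0.23] [-0.16, -0.38, 0.37, -0.71, -0.15, 0.23]
```

carry_out --commands '[[[255,-0.1,-0.2,0.2,0,-0.1,0.1],[255,-0.15,-0.4,0.35,0,-0.1,0.2],[255,-0.15,-0.4,0.35,0,-0.1,0.2]]]'

```text
time: 11.72
ee_pos: [0.4973, -0.3073, 0.0441]
eef_rot: [-0.657, 0.678, -0.239, 0.228]
ft_force: [-0.5, -0.8, -0.7]
width: 0.0001
```

```bash
python3 - <<'E'
from h import *
where()
print(row(chest(-.0735,-.066,.043),-92,38).tolist())
E
```

```text
t11.72 p [ 0.4973 -0.3073  0.0441] chest [-0.0725 -0.0654] tx [-0.033 -0.999  0.005] tz [ 0.623 -0.025 -0.782] f [-0.47 -0.85 -0.67] q [ 0.821  0.214 -0.117  2.235 -1.23   0.398  0.207] w 0.0001
[0.02, 0.06, 0.01, -0.11, -0.04, 0.05]
```

```bash
cat >> h.py <<'E'
def tcp(th):
    t=np.deg2rad(th)
    if th<=51.5: return np.array([.055-.134*np.cos(t)+.0065,.07+.134*np.sin(t)-.0235])
    return np.array([.055-.112*np.cos(t)-.0074,.07+.112*np.sin(t)-.0059])
E
python3 - <<'E'
from h import *
for th in (0,3,6,9,12,15,18): p=tcp(th); print(th,p.round(4),row(chest(p[0],-.066,p[1]),-92,38.5).tolist())
E
```

```text
0 [-0.0725  0.0465] [0.02, -0.06, -0.08, -0.01, -0.04, 0.05]
3 [-0.0723  0.0535] [0.03, -0.24, -0.29, -0.01, -0.04, 0.05]
6 [-0.0718  0.0605] [0.03, -0.43, -0.49, -0.01, -0.04, 0.05]
9 [-0.0709  0.0675] [0.03, -0.63, -0.69, -0.01, -0.04, 0.05]
12 [-0.0696  0.0744] [0.03, -0.84, -0.87, -0.01, -0.04, 0.05]
15 [-0.0679  0.0812] [0.03, -1.07, -1.05, -0.01, -0.04, 0.05]
18 [-0.0659  0.0879] [0.03, -1.3, -1.21, -0.01, -0.04, 0.05]
```

carry_out --commands '[[[255,0,-0.1,-0.1,0,0,0],[255,0,-0.25,-0.3,0,0,0],[255,0,-0.45,-0.5,0,0,0],[255,0,-0.65,-0.7,0,0,0],[255,0,-0.85,-0.9,0,0,0],[255,0,-1.05,-1.05,0,0,0],[255,0,-1.05,-1.05,0,0,0]]]'

```text
time: 12.6
ee_pos: [0.5016, -0.3073, 0.0816]
eef_rot: [-0.657, 0.678, -0.239, 0.228]
ft_force: [-2.1, -0.8, -0.1]
width: 0.0004
```

```bash
python3 - <<'E'
from h import *
where()
for n in ["wrist","scene"]: cv2.imwrite(f"pics/{n}8.png",r.camera(n))
a=cv2.imread('pics/scene8.png')[145:285,230:400]
b=cv2.imread('pics/wrist8.png')
cv2.imwrite('pics/m8.png',np.hstack([cv2.resize(a,(437,360)),cv2.resize(b,(363,360))]))
for th in (20,25,30,35,40,45,50,55,60): p=tcp(th); print(th,p.round(4),row(chest(p[0],-.066,p[1]),-92,38.5).tolist())
E
```

```text
t12.60 p [ 0.5016 -0.3073  0.0816] chest [-0.0682 -0.0652] tx [-0.033 -0.999  0.006] tz [ 0.623 -0.025 -0.782] f [-2.11 -0.76 -0.08] q [ 0.781  0.14  -0.082  2.213 -1.058  0.443  0.003] w 0.0004
20 [-0.0644  0.0923] [0.04, -0.41, -0.26, -0.01, -0.04, 0.05]
25 [-0.0599  0.1031] [0.04, -0.82, -0.48, -0.01, -0.04, 0.05]
30 [-0.0545  0.1135] [0.04, -1.25, -0.67, -0.01, -0.04, 0.05]
35 [-0.0483  0.1234] [0.05, -1.69, -0.83, -0.01, -0.04, 0.05]
40 [-0.0411  0.1326] [0.05, -2.14, -0.94, -0.01, -0.04, 0.05]
45 [-0.0333  0.1413] [0.05, -2.61, -1.01, -0.01, -0.04, 0.05]
50 [-0.0246  0.1491] [0.05, -3.07, -1.04, -0.01, -0.04, 0.05]
55 [-0.0166  0.1558] [0.05, -3.49, -1.05, -0.01, -0.04, 0.05]
60 [-0.0084  0.1611] [0.06, -3.88, -1.01, -0.01, -0.04, 0.05]
```

View pics/m8.png

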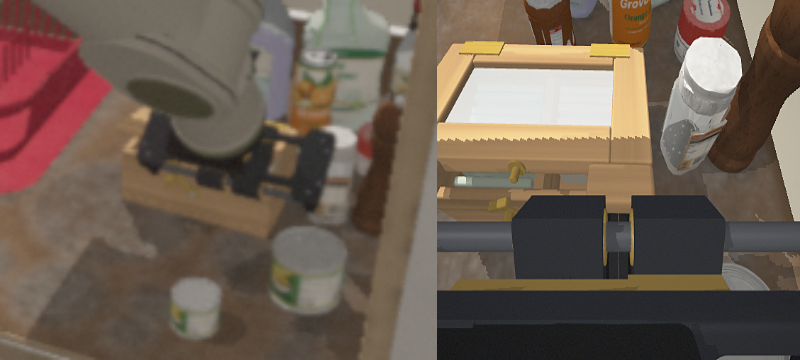

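carry_out --commands '[[[255,0,-0.4,-0.3,0,0,0],[255,0,-0.8,-0.5,0,0,0],[255,0,-1.25,-0.7,0,0,0],[255,0,-1.7,-0.85,0,0,0],[255,0,-2.15,-0.95,0,0,0],[255,0,-2.6,-1.0,0,0,0],[255,0,-3.05,-1.05,0,0,0],[255,0,-3.5,-1.05,0,0,0],[255,0,-3.5,-1.05,0,0,0]]]'

```text
time: 13.82
ee_pos: [0.554, -0.3085, 0.1563]
eef_rot: [-0.657, 0.678, -0.239, 0.228]
ft_force: [-1.3, 0.4, 0.6]
width: 0.0008
```

```bash
python3 - <<'E'
from h import *
where()
for n in ["wrist","scene"]: cv2.imwrite(f"pics/{n}9.png",r.camera(n))
a=cv2.imread('pics/scene9.png')[145:285,230:400]
b=cv2.imread('pics/wrist9.png')
cv2.imwrite('pics/m9.png',np.hstack([cv2.resize(a,(437,360)),cv2.resize(b,(363,360))]))
for th in (60,65,70,75,80,85,90,95,98): p=tcp(th); print(th,p.round(4),row(chest(p[0],-.066,p[1]),-92,38.5).tolist())
E
```

```text
t13.82 p [ 0.554  -0.3085  0.1563] chest [-0.0158 -0.0646] tx [-0.033 -0.999  0.006] tz [ 0.623 -0.025 -0.782] f [-1.31  0.35  0.62] q [ 0.687  0.093 -0.061  2.069 -0.757  0.52  -0.392] w 0.0008
60 [-0.0084  0.1611] [0.06, -0.4, 0.03, -0.0, -0.03, 0.05]
65 [0.0003 0.1656] [0.06, -0.79, 0.11, -0.0, -0.03, 0.05]
70 [0.0093 0.1693] [0.06, -1.16, 0.21, -0.0, -0.03, 0.05]
75 [0.0186 0.1723] [0.06, -1.53, 0.35, -0.0, -0.03, 0.05]
80 [0.0282 0.1744] [0.06, -1.88, 0.53, -0.0, -0.03, 0.05]
85 [0.0378 0.1757] [0.06, -2.21, 0.73, -0.0, -0.03, 0.05]
90 [0.0476 0.1761] [0.06, -2.53, 0.96, -0.0, -0.03, 0.05]
95 [0.0574 0.1757] [0.06, -2.82, 1.21, -0.0, -0.03, 0.05]
98 [0.0632 0.175 ] [0.06, -2.99, 1.38, -0.0, -0.03, 0.05]
```

View pics/m9.png

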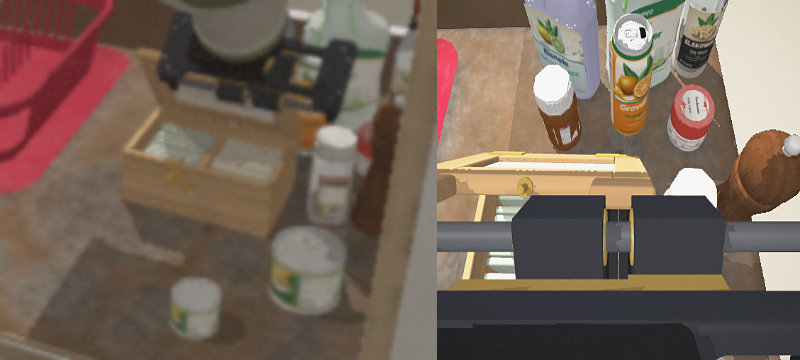

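carry_out --commands '[[[255,0,-0.4,0.05,0,0,0],[255,0,-0.8,0.1,0,0,0],[255,0,-1.15,0.2,0,0,0],[255,0,-1.5,0.35,0,0,0],[255,0,-1.75,0.45,0,0,0],[255,0,-2.0,0.6,0,0,0],[255,0,-2.2,0.75,0,0,0],[255,0,-2.4,0.85,0,0,0],[255,0,-2.6,1.0,0,0,0],[255,0,-2.8,1.2,0,0,0],[255,0,-3.0,1.4,0,0,0],[255,0,-3.0,1.4,0,0,0]]]'

```text
time: 15.42
ee_pos: [0.6339, -0.3107, 0.1745]
eef_rot: [-0.657, 0.678, -0.239, 0.228]
ft_force: [-0.6, -0.2, -0.9]
width: 0.0005
```

```bash
python3 - <<'E'
from h import *
where()
for n in ["wrist","scene","top"]: cv2.imwrite(f"pics/{n}10.png",r.camera(n))
a=cv2.imread('pics/scene10.png')[145:285,230:400]
b=cv2.imread('pics/wrist10.png')
cv2.imwrite('pics/m10.png',np.hstack([cv2.resize(a,(437,360)),cv2.resize(b,(363,360))]))
E
```

```text
t15.43 p [ 0.6339 -0.3107  0.1745] chest [ 0.0642 -0.064 ] tx [-0.033 -0.999  0.005] tz [ 0.622 -0.024 -0.782] f [-0.62 -0.18 -0.94] q [ 0.597  0.201 -0.062  1.899 -0.62   0.517 -0.598] w 0.0005
```

View pics/m10.png

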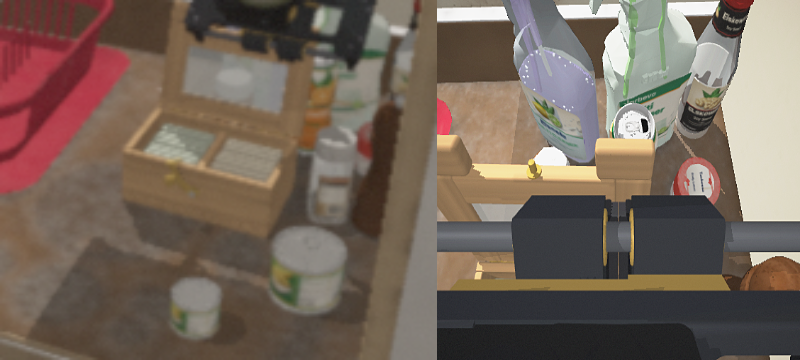

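carry_out --commands '[[[255,0,0.8,-0.9,0,0,0],[255,0,1.6,-1.9,0,0,0],[255,0,2.4,-2.8,0,0,0],[255,0,3.2,-3.8,0,0,0],[255,0,4,-4.7,0,0,0],[255,-2,4.5,-5.2,0,0,0],[255,-4,4.5,-5.2,0,0,0],[255,-6,4.5,-5.2,0,0,0],[255,-8,4.5,-5.2,0,0,0],[255,-8,4.5,-5.2,0,0,0],[255,-8,4.5,-5.2,0,0,0]]]'

```text
time: 16.95
ee_pos: [0.471, -0.1061, 0.2056]
eef_rot: [-0.657, 0.678, -0.239, 0.228]
ft_force: [-0.3, -0.9, -0.0]
width: 0.0003
```

```bash
python3 - <<'E'
from h import *
where()
for n in ["scene","top"]: cv2.imwrite(f"pics/{n}11.png",r.camera(n))
a=cv2.imread('pics/scene11.png')[145:285,230:400]
b=cv2.imread('pics/top11.png')[120:280,180:400]
cv2.imwrite('pics/m11.png',np.hstack([cv2.resize(a,(400,330),interpolation=2),cv2.resize(b,(400,330),interpolation=2)]))
E
```

```text
t16.95 p [ 0.471  -0.1061  0.2056] chest [-0.1058  0.1348] tx [-0.034 -0.999  0.006] tz [ 0.623 -0.025 -0.782] f [-0.32 -0.89 -0.02] q [ 0.679 -0.424 -0.379  2.371 -0.578  0.57  -0.928] w 0.0003
```

View pics/m11.png

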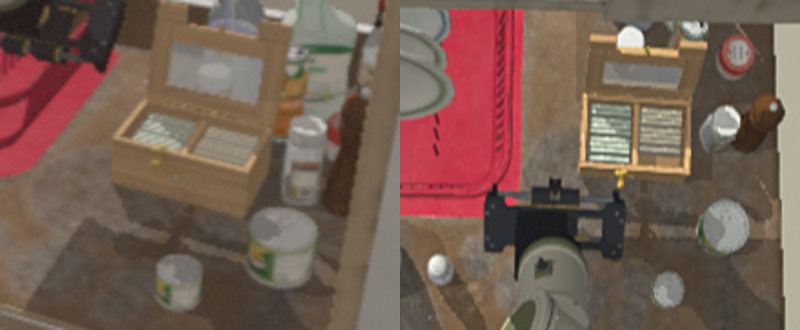

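```bash
python3 - <<'E'
from h import *
b=cv2.imread('pics/top11.png')[130:250,260:400]
cv2.imwrite('pics/t11.png',cv2.resize(b,(700,600),interpolation=cv2.INTER_CUBIC))
E
```

```text
(no output)
```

View pics/t11.png

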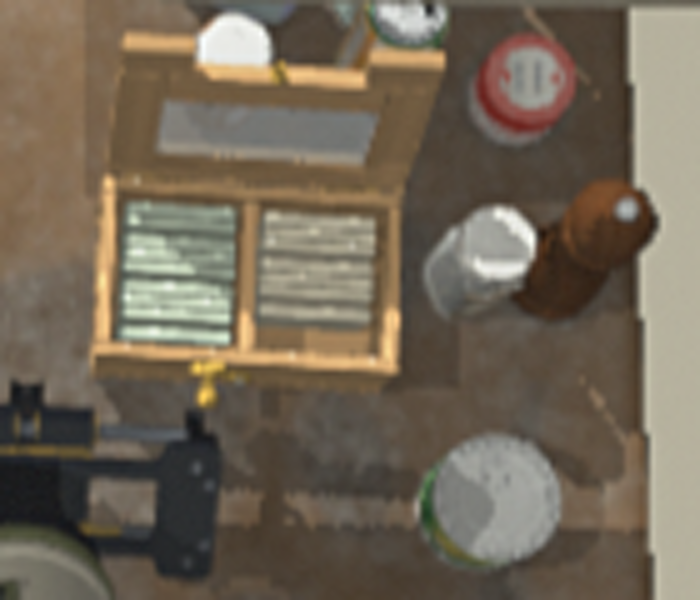

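```bash
python3 - <<'E'
from h import *
np.set_printoptions(precision=4,suppress=True)
T=lambda x,y:(260+x/5,130+y/5)
c,s=np.cos(CY),np.sin(CY)
f=lambda p:np.round([c*(p[0]-CH[0])+s*(p[1]-CH[1]),-s*(p[0]-CH[0])+c*(p[1]-CH[1])],4)
print('tin chest',f(onz('top',*T(497,499),.058)))
for n,q in dict(FL=(93,362),FR=(397,374),BL=(103,178)).items(): print(n,f(onz('top',*T(*q),.07)))
print('knob',f(onz('top',*T(205,400),.055)))
# lid edge: intersect pixel ray with plane of chest y -> radius .134 from hinge; angle
for q in [(124,40),(444,62)]:
    i=r.camera_info('top');o,d=ray(i,*T(*q))
    t=[o+d*k for k in np.linspace(.9,1.5,6001)]
    m=min(t,key=lambda p:abs(np.hypot(f(p)[0]-.055,p[2]-.07)-.1345) if p[2]>.15 else 9)
    print('lid angle',np.pi/2+np.arctan2(f(m)[0]-.055,m[2]-.07))
print(r.read_state()['ft_force'].round(2))
E
```

```text
tin chest [-0.1261 -0.1519]
FL [-0.0579  0.0916]
FR [-0.0559 -0.0893]
BL [0.0557 0.0902]
knob [-0.0747  0.0229]
lid angle 1.9118355177588302
lid angle 1.8798189610462726
[-0.01 -0.09  0.33]
```

```bash
python3 - <<'E'
from h import *
print(r.close_job()); where()
E
```

```text
the job is handed in; nothing more can be done
None
the job is handed in; nothing more can be done
```

The chest is open with its lid leaning back at the stop, and I handed the job in at about 17 s. `close_job` gives no verdict, so success rests on my own checks below.

**What I did**
- **Tin:** I pushed the larger tin to the right with the closed fingertips, low and upright.
- **Catch:** I swung the catch off its stud by pushing the knob to the left.
- **Lid:** I tilted the tool about 38°, lifted the lid from under the right ledge and followed its arc past upright. It fell back by itself and I moved the arm clear. The forces I read between moves stayed at or under about 6 N.

**Last checks, from the top camera**
- **Tin:** it stands upright about 152 mm to the right of the chest's middle; 122 mm is needed.
- **Lid:** the two corners gave 1.88 and 1.91 rad, slightly over the 1.85 stop. I put the difference down to pixel error and take the lid to be at the stop.
- **Catch:** the knob is 23 mm left of the middle by the picture, or about 29 mm by where the finger stopped. That is roughly 0.6 to 1.0 rad, so the two estimates disagree, but both are beyond 0.4.
- **Chest:** its corners are within about 3 mm of where they started.
- **Bystanders:** I judged these by eye. The spice and spread jars look unmoved in the top picture. I only saw the salt shaker briefly, and did not check the carafe.
- **Robot:** the force reading was near zero at hand-in, so I take it to be touching nothing.

One move stopped about 13 mm short of its pre-lift position while the arm was still swinging round. A second short move reached it before I lifted the lid.

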